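# Tighten the cap nut on the oven's gas branch: finger-tight plus a quarter turn

## Robot

A 6-joint arm with a two-finger parallel gripper is mounted at the origin on the work surface. World frame = base frame: x ahead of the robot, y to its left, z up, the work surface at z = 0. Lengths are in m, angles in rad, forces in N, time in s.
With the tool pointing down it reaches from about 0.3 to 0.875 m from the base axis. Payload 4.2 kg.
Tool frame: the origin (TCP) lies between the finger pads; the fingertips stand 25 mm ahead of it and the grasp point (between the pads) lies 6 mm ahead of it; z points along the fingers, y is the line along which they close (so a half turn about z gives the same grasp; the last joint's range is limited). The gripper opens to 85 mm and grips with 20 to 120 N. Pads are 22 mm wide; open, the fingers measure 114 mm over their backs; the gripper's body (76 mm by 85 mm) begins 54 mm behind the grasp point. The pads swing forward as they close: fully open they stand 13 mm farther back than shut.
Start: joints at [1.125, 0.32, 1.565, -0, 1.257, -0.02], TCP at [0.238, 0.524, 0.256] pointing down, gripper open.
Joint ranges: [-3.11, 3.11], [-0.84, 2.01], [0.21, 2.61], [-1.34, 4.49], [0.05, 2.63], [-2.56, 2.56]. Speed limits (rad/s): [2.57, 2.57, 3.14, 3.14, 3.14, 3.14].

## Interface

Orientations are given as a rotation vector (axis times angle).
In Python, from workcell import robot gives the robot as it stands.
- The arm moves only by the tool step_arm, never from a script. Its argument "moves" is a list of rows, each an object of numbers: "tx", "ty", "tz": the shift along the tool's x, y, z in cm; "rx", "ry", "rz": the turn, a rotation vector about the tool's x, y, z in degrees. In form: [{"tx": .., "ty": .., "tz": .., "rx": .., "ry": .., "rz": ..}, ...]. A call has 1 to 12 rows; each row shifts and turns the commanded pose from where the row before left it, along the tool's axes as they then stand; what a row does not reach is not made up. A row lasts 1/8 s, in which the tool goes at most 62.5 mm and 10.7 degrees, less where a joint would pass 70% of its speed; a pose out of reach is approached as far as the arm can. A call is refused whole if a number of a shift passes 6.25 or a number of a turn 10.7, either way. A call with a gripper value outside its range is refused whole. "jaw" is the opening in per cent of the stroke, from 0 (shut) to 100 (fully open), set as the call begins (left out, the last holds). The fingers move at their own pace and stop on an object; "grip_force" is the grip in N (left out, the last holds). Time passes only in rows, so rows that do not move let the fingers close. It gives the time, the measured TCP pose, the force and the opening at its end, in the units of the state.
- robot.sense(): the state, without advancing time (a new reading comes with each control period).
- robot.grab_frame(name): name is "scene" or "top"; returns a dict with "frame" (480x640x3 uint8, red, green, blue), "intrinsics" (3x3 intrinsics, pixels), "rvec" (rotation vector, rad) and "tvec" (3), from world to camera coordinates, as OpenCV has them. Camera axes: x right, y down, z forward; pixel columns grow to the right and rows downward; lengths in m; the calibration is good to about 2 mm. A picture is of the moment at which its call begins. There is no depth.
- robot.hand_in(): hands the job in, once; it reports no verdict.
Trained networks look in a picture, given as the dict that the camera call returned (one of the last four; its "shot" number tells which), for a name from the list of things; names that differ only in an ending like _2 or _b are one class to them, and where a whole thing is asked for, a point or a joint stands for the part that bears it (a point fixed in the world has none). Each returns a list of dicts, best first, with "conf" (0 to 1); they miss things now and then, are a little off and sometimes report something else, mostly with a low value. They report only what shows in the picture. A call takes as long as a camera call. They do not tell look-alikes from the thing itself.
- robot.spot_in(thing, picture): "extent" ([left, top, right, bottom] in pixels, round what is visible of it).
- robot.landmark_of(thing, picture): "xy" ([column, row] in pixels: a listed point, or the origin of a listed thing).
The state is a dict: "clock": time; "q": joint angles; "dq": joint speeds; "tau": joint torques, N m; "tcp_pos": TCP position; "tool_rot": TCP orientation; "contact_force": force on the tool from outside, world axes, zero at the start; "torque": the same for the moment, N m; "opening": finger opening in m.
Only numpy, scipy, OpenCV 4.12 (cv2) and the standard library are available. Lean on these libraries where they do the work, as an engineer would, in place of code of your own. Each camera call takes 0.05 s, during which the arm holds its last target. There are 200 camera calls.

## Task

On the marble counter a brass cap nut with an upright flat wing sits in the ring of a steel ratchet wrench on the oven's gas branch. With the fingers on the wing, run the nut clockwise (seen from above) until it is finger-tight: it stops where the wing lies in line with the wrench handle; do not drag the wrench round with it. Then let go of the nut and, by the wrench handle, swing the wrench clockwise one quarter turn from where it stood, no more, and let go.

Things in the scene. Friction and masses are not known exactly. Their poses are not given: they have to be found in the camera images.
- nut_grip (a point): On the vertical axis of the brass cap nut in the wrench's ring, 89 mm above the counter. Its wing is an upright slab 54 mm long (x), 12 mm thick (y), 66 to 98 mm above the counter; z up. Below: round boss 32 mm across (to 66 mm), wrench ring 54 mm across (43 to 55 mm). A like nut on another branch, without a wrench, is not meant.
- nut (a joint): Angle of the nut relative to the wrench, rad, about the vertical axis; grows clockwise seen from above (tightening). Starts at 0 to 0.4; hard stop at 1.2 = finger-tight, the wing's length then in line with the wrench handle. Turns easily (0.06 N m) and stays where left; forced past the stop, the nut drags the wrench along.
- wrench_grip (a point): Middle of the steel ratchet wrench's handle, 130 mm from the nut's axis, 49 mm above the counter. The handle is a level bar 20 mm wide, 12 mm thick (43 to 55 mm up), ending 165 mm from the axis; free below but for the fitting's 76 mm square foot at the axis. x points along it away from the nut, z up. It starts pointing left and back to the robot, ends left and away.
- wrench (a joint): Angle of the wrench about the nut's vertical axis, rad: 0 at the start, grows clockwise seen from above (tightening) and takes the nut with it; a quarter turn is 1.57. It cannot go below 0 but can be turned too far (up to 2.5). Stiff: 0.7 N m, about 5.5 N at the grip point; stays where left.
There are look-alikes about, which are no part of the job. What is shaped like the part that bears nut_grip but red is not meant.

How it is judged:
By the outcome, as a careful person would: the job done as asked, in the order asked, and still so for the second after the job is handed in, with the robot touching nothing.
It also fails if it takes over 46 s, if anything falls off the work surface, if the arm or the gripper's body presses on something with over 40 N, if the wrist force passes 120 N, or if a joint passes its speed limit or range.

## Working session

There is one attempt and no reset: what is moved stays moved. The work goes in short steps, Python scripts to look and compute and a tool call to move; the robot and the scene stay as the last step left them, time stands still between calls to the robot, and variables do not carry over. Pictures are saved under pics/ and viewed, on a budget of 10 in all, crops included, one or two more only if the job needs it, and the job is handed in when it is done.

Besides the shell and the picture viewer there is one more tool, called after "Emit:" as name(argument=value, ...), one argument or row to a line, values as JSON. step_arm: Moves the arm, as the interface text tells. Its arguments: {"type":"object","properties":{"moves":{"type":"array"},"jaw":{"type":"number"},"grip_force":{"type":"number"}},"required":["moves"]}

```bash
mkdir -p pics
cat > h.py <<'E'
import numpy as np, cv2
from workcell import robot
def cam(p):
    R,_=cv2.Rodrigues(np.array(p["rvec"],float)); return np.array(p["intrinsics"],float),R,np.array(p["tvec"],float).ravel()
def ray(p,xy,z):
    K,R,t=cam(p); d=R.T@np.linalg.inv(K)@np.array([xy[0],xy[1],1.]); c=-R.T@t
    return c+d*(z-c[2])/d[2]
def proj(p,X):
    K,R,t=cam(p); return cv2.projectPoints(np.array(X,float).reshape(-1,3),np.array(p["rvec"],float),t,K,None)[0].reshape(-1,2)
def save(p,n): cv2.imwrite("pics/"+n+".png",cv2.cvtColor(p["frame"],cv2.COLOR_RGB2BGR))
E
python3 - <<'E'
from h import *
np.set_printoptions(precision=4,suppress=True)
print(robot.sense())
ims=[]
for n in("scene","top"):
    p=robot.grab_frame(n);save(p,n+"0")
    K,R,t=cam(p);print(n,K[0,0],"cam at",-R.T@t)
    for th,z in(("nut_grip",.089),("wrench_grip",.049)):
        for d in robot.landmark_of(th,p): print(th,d,ray(p,d["xy"],z))
        print(robot.spot_in(th,p))
E
```

```text
{'clock': 0.0, 'q': array([ 1.125 ,  0.3203,  1.5657,  0.    ,  1.2574, -0.02  ]), 'dq': array([-0.0013, -0.    ,  0.0001, -0.0008, -0.0019, -0.0012]), 'tau': array([  0.001 , -41.5502, -23.417 ,  -0.    ,   0.0079,   0.    ]), 'tcp_pos': array([0.2373, 0.5233, 0.2555]), 'tool_rot': array([-0.6637, -3.0702,  0.0027]), 'contact_force': array([ 0.0867,  0.0324, -0.0884]), 'torque': array([-0.015 ,  0.038 , -0.0331]), 'opening': 0.08529771338200688}
scene 605.4068628371072 cam at [ 1.1779 -0.2725  1.0391]
nut_grip {'xy': [378.1, 251.3], 'conf': 0.97} [ 0.5723 -0.0971  0.089 ]
nut_grip {'xy': [186.2, 224.0], 'conf': 0.57} [ 0.466  -0.4548  0.089 ]
[{'extent': [179.1, 213.5, 195.8, 243.3], 'conf': 0.78}, {'extent': [364.9, 240.6, 388.1, 270.7], 'conf': 0.67}]
wrench_grip {'xy': [411.1, 221.4], 'conf': 0.79} [ 0.4834 -0.0111  0.049 ]
wrench_grip {'xy': [234.2, 196.5], 'conf': 0.59} [ 0.3767 -0.364   0.049 ]
[{'extent': [360.8, 208.7, 421.8, 276.7], 'conf': 0.83}, {'extent': [174.4, 186.7, 254.4, 249.6], 'conf': 0.7}]
top 498.6113985192629 cam at [ 0.4747 -0.1881  0.9248]
nut_grip {'xy': [248.3, 214.4], 'conf': 0.76} [ 0.5754 -0.094   0.089 ]
[{'extent': [444.7, 266.7, 470.9, 301.3], 'conf': 0.77}, {'extent': [238.9, 201.1, 261.0, 233.6], 'conf': 0.76}]
wrench_grip {'xy': [198.8, 271.6], 'conf': 0.95} [ 0.4773 -0.007   0.049 ]
wrench_grip {'xy': [396.3, 331.9], 'conf': 0.56} [ 0.3814 -0.3545  0.049 ]
[{'extent': [184.5, 200.8, 266.8, 290.3], 'conf': 0.83}, {'extent': [380.2, 270.7, 470.1, 346.5], 'conf': 0.77}]
```

Run:
```python
import cv2,numpy as np
a=cv2.imread("pics/top0.png")
c=cv2.resize(a[170:360,165:495],None,fx=2.4,fy=2.4,interpolation=cv2.INTER_CUBIC)
cv2.imwrite("pics/c1.png",c)
```

```text
(no output)
```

View pics/c1.png

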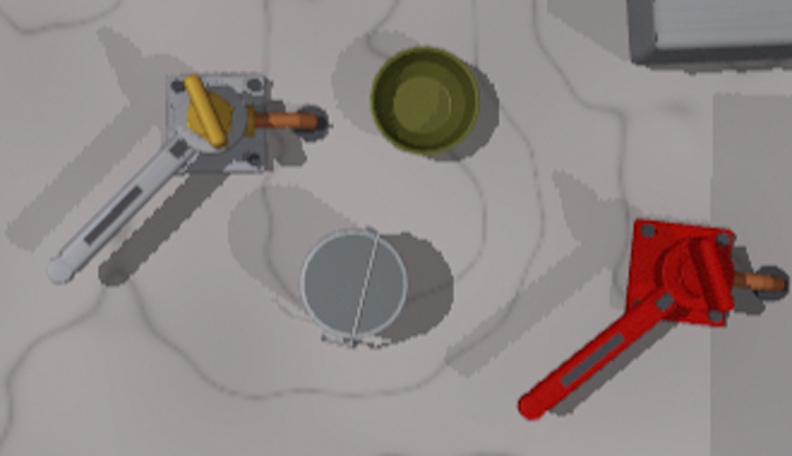

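View pics/scene0.png

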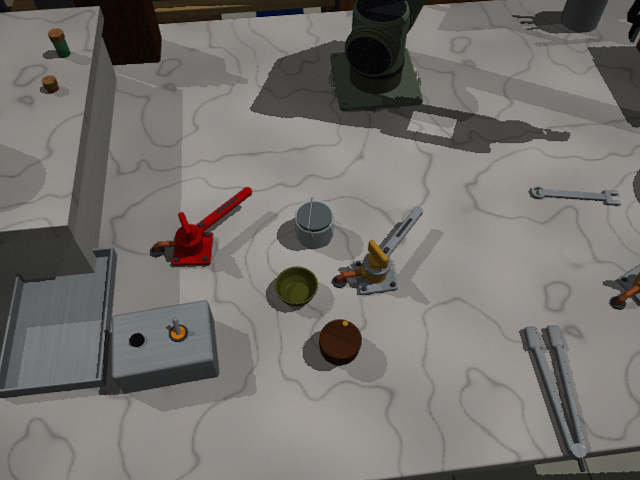

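Candidates for the nut in the top view:
- Brass nut in the steel wrench at (248,214). It is brass and sits in a steel ring, with its handle 130 mm left and back, so this is the one meant.
- Red copy at (457,284), which is excluded by its colour.
- Brass nut without a wrench, at the scene view's right edge (630,285), which is also excluded.

The enlarged crop confirms the first. Next I measure the wing and handle angles.

Run:
```python
from h import *
from scipy.spatial.transform import Rotation as Ro
np.set_printoptions(precision=4,suppress=True)
p=robot.grab_frame("top");f=p["frame"]
hsv=cv2.cvtColor(f,cv2.COLOR_RGB2HSV)
m=((hsv[...,0]>15)&(hsv[...,0]<32)&(hsv[...,1]>130))
m[:190]=0;m[245:]=0;m[:,:232]=0;m[:,264:]=0
for v in(150,180,200):
    mm=(m&(hsv[...,2]>v))
    ys,xs=np.nonzero(mm)
    P=np.array([ray(p,(x,y),.098)[:2] for x,y in zip(xs,ys)]).astype(np.float32)
    if len(P)<10: continue
    u,s,vt=np.linalg.svd(P-P.mean(0)); r=cv2.minAreaRect(P*1000)
    print(v,len(P),P.mean(0),"ang",np.degrees(np.arctan(vt[0,1]/vt[0,0])),r)
# handle: grey brighter than marble? use edge crop
s=robot.sense();R=Ro.from_rotvec(s["tool_rot"]).as_matrix();print(R,s["q"],s["tcp_pos"])
# handle end (crop 60,270) & slot (88,240)-(138,190)
for xy,z in(((88,240),.055),((138,190),.055),((60,270),.055)):
    print(ray(p,(165+xy[0]/2.4,170+xy[1]/2.4),z))
c=cv2.resize(f[190:300,175:285],None,fx=5,fy=5,interpolation=cv2.INTER_CUBIC)
ax=np.array([.574,-.0945])
for a,L,col,z in((138,.165,(0,0,255),.055),(24,.027,(255,0,0),.098)):
    d=np.array([np.cos(np.radians(a)),np.sin(np.radians(a))])*L
    q=proj(p,[[*(ax-(d if L<.1 else 0)),z],[*(ax+d),z]]); q=((q-[175,190]+.5)*5).astype(int)
    cv2.line(c,tuple(map(int,q[0])),tuple(map(int,q[1])),col,1)
cv2.imwrite("pics/c2.png",cv2.cvtColor(c,cv2.COLOR_RGB2BGR) if 0 else c[...,::-1])
```

```text
150 186 [ 0.5707 -0.0947] ang 22.467398 ((570.499267578125, -91.91230773925781), (49.45232009887695, 17.17324447631836), 24.963014602661133)
180 48 [ 0.5742 -0.0947] ang 25.243893 ((572.596923828125, -95.64607238769531), (45.71812057495117, 3.0318734645843506), 25.739660263061523)
[[-0.9107  0.4131  0.    ]
 [ 0.4131  0.9107  0.    ]
 [-0.      0.0001 -1.    ]] [ 1.125   0.3196  1.5645 -0.      1.2574 -0.02  ] [0.2375 0.5237 0.2563]
[ 0.4802 -0.013   0.055 ]
[ 0.5173 -0.0476  0.055 ]
[0.4581 0.0061 0.055 ]
```

View pics/c2.png

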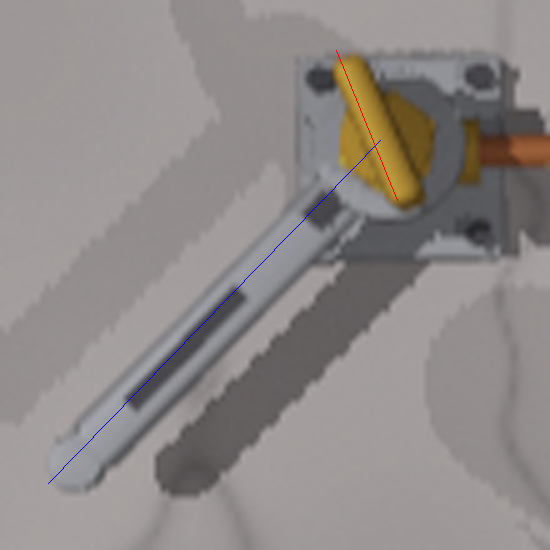

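The wing lies at about 24.5°, with its axis near (0.573, -0.0955). The handle points at about 137.5°, so the nut needs about 67° clockwise. Now I fly over it.

Emit:
step_arm(
  moves=[
    {"tx":-4.68,"ty":-3.54},
    {"tx":-4.68,"ty":-3.54},
    {"tx":-4.68,"ty":-3.54},
    {"tx":-4.68,"ty":-3.54},
    {"tx":-4.68,"ty":-3.54},
    {"tx":-4.68,"ty":-3.54},
    {"tx":-4.68,"ty":-3.54},
    {"tx":-4.68,"ty":-3.54},
    {"tx":-4.68,"ty":-3.54},
    {"tx":-4.68,"ty":-3.54},
    {"tx":-4.68,"ty":-3.54},
    {"tx":-4.68,"ty":-3.54},
  ],
  jaw=60,
)

```text
$.moves[0]: bad value
```

Emit:
step_arm(
  moves=[
    {"rz":-9.8},
    {"rz":-9.8},
    {"rz":-9.8},
    {"rz":-9.8},
    {"rz":-9.7},
    {},
  ],
)

```text
$.moves[0]: bad value
```

```bash
cat >> h.py <<'E'
from scipy.spatial.transform import Rotation as Ro
def go(x,y,z,yaw):  # yaw = tool y heading, deg
    s=robot.sense();R=Ro.from_rotvec(s["tool_rot"]).as_matrix()
    h=np.degrees(np.arctan2(R[1,1],R[0,1]))
    print("t",s["clock"],"tcp",s["tcp_pos"],"yhead",h,"tilt",R[:,2],"q6",s["q"][5],"F",s["contact_force"],"M",s["torque"],"op",s["opening"])
    print("shift cm",100*R.T@(np.array([x,y,z])-s["tcp_pos"]),"rz",(h-yaw+180)%360-180)
E
python3 - <<'E'
from h import *
np.set_printoptions(precision=4,suppress=True)
go(.573,-.0955,.16,114.5)
E
```

```text
t 0.55 tcp [0.2375 0.5237 0.2563] yhead 65.60287213791544 tilt [ 0.  0. -1.] q6 -0.019974937825878517 F [ 0.1964 -1.3198  0.1645] M [-0.0934  0.029  -0.0079] op 0.08553427326835292
shift cm [-56.1283 -42.5294   9.6317] rz -48.897127862084574
```

Emit:
step_arm(
  moves=[
    {"tx":-4.68,"ty":-3.54,"tz":0,"rx":0,"ry":0,"rz":0},
    {"tx":-4.68,"ty":-3.54,"tz":0,"rx":0,"ry":0,"rz":0},
    {"tx":-4.68,"ty":-3.54,"tz":0,"rx":0,"ry":0,"rz":0},
    {"tx":-4.68,"ty":-3.54,"tz":0,"rx":0,"ry":0,"rz":0},
    {"tx":-4.68,"ty":-3.54,"tz":0,"rx":0,"ry":0,"rz":0},
    {"tx":-4.68,"ty":-3.54,"tz":0,"rx":0,"ry":0,"rz":0},
    {"tx":-4.68,"ty":-3.54,"tz":0,"rx":0,"ry":0,"rz":0},
    {"tx":-4.68,"ty":-3.54,"tz":0,"rx":0,"ry":0,"rz":0},
    {"tx":-4.68,"ty":-3.54,"tz":0,"rx":0,"ry":0,"rz":0},
    {"tx":-4.68,"ty":-3.54,"tz":0,"rx":0,"ry":0,"rz":0},
    {"tx":-4.68,"ty":-3.54,"tz":0,"rx":0,"ry":0,"rz":0},
    {"tx":-4.68,"ty":-3.54,"tz":0,"rx":0,"ry":0,"rz":0},
  ],
  jaw=60,
)

```text
clock: 2.05
tcp_pos: [0.5743, -0.097, 0.2565]
tool_rot: [0.664, 3.07, 0.001]
contact_force: [1.3, 0.0, 0.7]
opening: 0.0515
```

Emit:
step_arm(
  moves=[
    {"tx":0,"ty":0,"tz":0,"rx":0,"ry":0,"rz":-9.8},
    {"tx":0,"ty":0,"tz":0,"rx":0,"ry":0,"rz":-9.8},
    {"tx":0,"ty":0,"tz":0,"rx":0,"ry":0,"rz":-9.8},
    {"tx":0,"ty":0,"tz":0,"rx":0,"ry":0,"rz":-9.8},
    {"tx":0,"ty":0,"tz":0,"rx":0,"ry":0,"rz":-9.7},
    {"tx":0,"ty":0,"tz":0,"rx":0,"ry":0,"rz":0},
  ],
)

```text
clock: 2.8
tcp_pos: [0.5735, -0.0952, 0.2563]
tool_rot: [-0.664, 3.071, 0.0]
contact_force: [-0.5, -0.1, -0.5]
opening: 0.0508
```

Run:
```python
from h import *
np.set_printoptions(precision=4,suppress=True)
go(.573,-.0955,.16,114.5)
```

```text
t 2.8 tcp [ 0.5735 -0.0952  0.2563] yhead 114.39252477593995 tilt [ 0.0001  0.0001 -1.    ] q6 -2.1808381584017345 F [-0.5273 -0.1414 -0.4594] M [ 0.0613  0.0176 -0.0619] op 0.050782767995811065
shift cm [ 0.0593 -0.0087  9.6335] rz -0.10747522406006738
```

Emit:
step_arm(
  moves=[
    {"tx":0,"ty":0,"tz":5,"rx":0,"ry":0,"rz":0},
    {"tx":0,"ty":0,"tz":5,"rx":0,"ry":0,"rz":0},
    {"tx":0,"ty":0,"tz":3,"rx":0,"ry":0,"rz":0},
    {"tx":0,"ty":0,"tz":2,"rx":0,"ry":0,"rz":0},
    {"tx":0,"ty":0,"tz":1,"rx":0,"ry":0,"rz":0},
    {"tx":0,"ty":0,"tz":0,"rx":0,"ry":0,"rz":0},
  ],
)

```text
clock: 3.55
tcp_pos: [0.5735, -0.0952, 0.0961]
tool_rot: [0.665, -3.07, -0.001]
contact_force: [-0.4, -0.2, 1.2]
opening: 0.0512
```

Emit:
step_arm(
  moves=[
    {"tx":0,"ty":0,"tz":0,"rx":0,"ry":0,"rz":0},
    {"tx":0,"ty":0,"tz":0,"rx":0,"ry":0,"rz":0},
    {"tx":0,"ty":0,"tz":0,"rx":0,"ry":0,"rz":0},
    {"tx":0,"ty":0,"tz":0,"rx":0,"ry":0,"rz":0},
    {"tx":0,"ty":0,"tz":0,"rx":0,"ry":0,"rz":0},
    {"tx":0,"ty":0,"tz":0,"rx":0,"ry":0,"rz":0},
  ],
  jaw=0,
  grip_force=20,
)

```text
clock: 4.3
tcp_pos: [0.5744, -0.0961, 0.0974]
tool_rot: [-0.667, 3.068, -0.004]
contact_force: [0.2, -4.8, 4.7]
opening: 0.0114
```

Run:
```python
from h import *
np.set_printoptions(precision=4,suppress=True)
go(.573,-.0955,.095,47.5)
```

```text
t 4.3 tcp [ 0.5744 -0.0961  0.0974] yhead 114.51824699295815 tilt [ 0.0028 -0.0017 -1.    ] q6 -2.182762371611447 F [ 0.2358 -4.8476  4.7008] M [-0.6607 -0.0306  0.0616] op 0.011421928623455691
shift cm [0.1053 0.1164 0.2371] rz 67.01824699295815
```

Emit:
step_arm(
  moves=[
    {"tx":0,"ty":-0.1,"tz":0,"rx":0,"ry":0,"rz":5},
    {"tx":0,"ty":0,"tz":0,"rx":0,"ry":0,"rz":9},
    {"tx":0,"ty":0,"tz":0,"rx":0,"ry":0,"rz":9},
    {"tx":0,"ty":0,"tz":0,"rx":0,"ry":0,"rz":9},
    {"tx":0,"ty":0,"tz":0,"rx":0,"ry":0,"rz":9},
    {"tx":0,"ty":0,"tz":0,"rx":0,"ry":0,"rz":9},
    {"tx":0,"ty":0,"tz":0,"rx":0,"ry":0,"rz":5},
    {"tx":0,"ty":0,"tz":0,"rx":0,"ry":0,"rz":0},
    {"tx":0,"ty":0,"tz":0,"rx":0,"ry":0,"rz":0},
  ],
)

```text
clock: 5.42
tcp_pos: [0.5745, -0.0971, 0.0974]
tool_rot: [0.826, 3.029, -0.002]
contact_force: [-0.6, -5.3, 5.3]
opening: 0.0115
```

Run:
```python
from h import *
np.set_printoptions(precision=4,suppress=True)
go(.573,-.0955,.095,47.5)
p=robot.grab_frame("top");save(p,"t3")
a=p["frame"][180:310,165:305];cv2.imwrite("pics/c3.png",cv2.resize(a,None,fx=4,fy=4,interpolation=cv2.INTER_CUBIC)[...,::-1])
```

```text
t 5.425 tcp [ 0.5745 -0.0971  0.0974] yhead 59.50541395912052 tilt [ 0.0019 -0.0018 -1.    ] q6 -1.2239305329075494 F [-0.6462 -5.2998  5.2573] M [-0.8408  0.1187 -0.0478] op 0.011451518437560398
shift cm [0.2061 0.0611 0.2345] rz 12.005413959120517
```

View pics/c3.png

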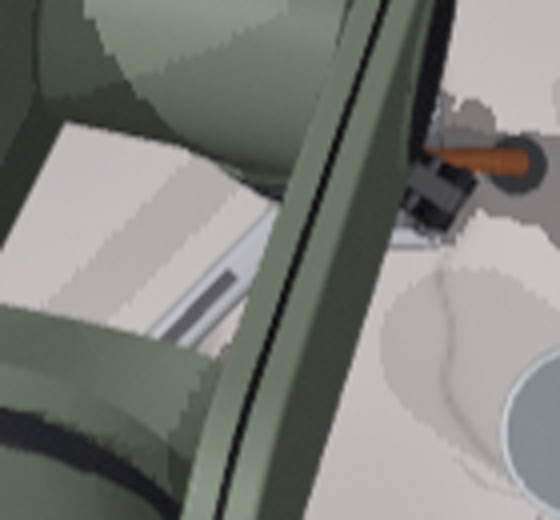

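Emit:
step_arm(
  moves=[
    {"tx":0,"ty":0,"tz":0,"rx":0,"ry":0,"rz":4},
    {"tx":0,"ty":0,"tz":0,"rx":0,"ry":0,"rz":4},
    {"tx":0,"ty":0,"tz":0,"rx":0,"ry":0,"rz":2},
    {"tx":0,"ty":0,"tz":0,"rx":0,"ry":0,"rz":0},
    {"tx":0,"ty":0,"tz":0,"rx":0,"ry":0,"rz":0},
  ],
)

```text
clock: 6.1
tcp_pos: [0.5744, -0.0972, 0.0974]
tool_rot: [1.086, 2.945, -0.002]
contact_force: [-1.4, -5.3, 5.1]
opening: 0.0118
```

Run:
```python
from h import *
np.set_printoptions(precision=4,suppress=True)
go(.573,-.0955,.095,47.5)
```

```text
t 6.1 tcp [ 0.5744 -0.0972  0.0974] yhead 49.50713705013256 tilt [ 0.0017 -0.002  -1.    ] q6 -1.0494033700673684 F [-1.3755 -5.2514  5.0912] M [-0.8676  0.0835 -0.0737] op 0.011797403558680199
shift cm [0.2156 0.042  0.2347] rz 2.0071370501325703
```

Emit:
step_arm(
  moves=[
    {"tx":0,"ty":0,"tz":0,"rx":0,"ry":0,"rz":1},
    {"tx":0,"ty":0,"tz":0,"rx":0,"ry":0,"rz":0.5},
    {"tx":0,"ty":0,"tz":0,"rx":0,"ry":0,"rz":0},
  ],
)

```text
clock: 6.48
tcp_pos: [0.5744, -0.0972, 0.0974]
tool_rot: [1.124, 2.931, -0.002]
contact_force: [0.3, -6.4, 5.4]
opening: 0.0115
```

Run:
```python
from h import *
np.set_printoptions(precision=4,suppress=True)
go(.573,-.0955,.095,47.5)
```

```text
t 6.475 tcp [ 0.5744 -0.0972  0.0974] yhead 48.022839542539955 tilt [ 0.0017 -0.0021 -1.    ] q6 -1.0233607134702103 F [ 0.3459 -6.439   5.4089] M [-0.9041  0.125   0.0024] op 0.01146927268173134
shift cm [0.2184 0.0394 0.2346] rz 0.5228395425399412
```

Emit:
step_arm(
  moves=[
    {"tx":0,"ty":0,"tz":0,"rx":0,"ry":0,"rz":1},
    {"tx":0,"ty":0,"tz":0,"rx":0,"ry":0,"rz":0},
  ],
)

```text
clock: 6.72
tcp_pos: [0.5744, -0.0972, 0.0974]
tool_rot: [1.149, 2.921, -0.002]
contact_force: [-0.7, -5.9, 4.5]
opening: 0.0115
```

Run:
```python
from h import *
np.set_printoptions(precision=4,suppress=True)
go(.573,-.0955,.095,47.5)
```

```text
t 6.725 tcp [ 0.5744 -0.0972  0.0974] yhead 47.075025172753996 tilt [ 0.0017 -0.0023 -1.    ] q6 -1.0065380489577471 F [-0.7247 -5.9422  4.5299] M [-0.8631  0.0649  0.3226] op 0.011537946463632907
shift cm [0.2185 0.0334 0.2371] rz -0.4249748272459897
```

Emit:
step_arm(
  moves=[
    {"tx":0,"ty":0,"tz":0,"rx":0,"ry":0,"rz":1},
    {"tx":0,"ty":0,"tz":0,"rx":0,"ry":0,"rz":0},
  ],
)

```text
clock: 6.98
tcp_pos: [0.5743, -0.0973, 0.0973]
tool_rot: [1.172, 2.912, -0.003]
contact_force: [-1.2, -6.6, 5.6]
opening: 0.0115
```

Run:
```python
from h import *
np.set_printoptions(precision=4,suppress=True)
go(.573,-.0955,.095,47.5)
```

```text
t 6.975 tcp [ 0.5743 -0.0973  0.0973] yhead 46.15670238184484 tilt [ 0.0015 -0.0027 -1.    ] q6 -0.9900337718216728 F [-1.2372 -6.5774  5.5952] M [-0.8913  0.0385  0.5818] op 0.011508759068547005
shift cm [0.2175 0.037  0.2342] rz -1.3432976181551624
```

The torque rose from 0 to 0.32 and then 0.58 N m while the heading reached the handle line, so the stop is reached and still below the wrench's 0.7. Now I release and lift.

Emit:
step_arm(
  moves=[
    {"tx":0,"ty":0,"tz":0,"rx":0,"ry":0,"rz":0},
    {"tx":0,"ty":0,"tz":0,"rx":0,"ry":0,"rz":0},
    {"tx":0,"ty":0,"tz":0,"rx":0,"ry":0,"rz":0},
    {"tx":0,"ty":0,"tz":-3,"rx":0,"ry":0,"rz":0},
    {"tx":0,"ty":0,"tz":-5,"rx":0,"ry":0,"rz":0},
    {"tx":0,"ty":0,"tz":-4,"rx":0,"ry":0,"rz":0},
    {"tx":5,"ty":0,"tz":0,"rx":0,"ry":0,"rz":0},
    {"tx":5,"ty":0,"tz":0,"rx":0,"ry":0,"rz":0},
    {"tx":3,"ty":0,"tz":0,"rx":0,"ry":0,"rz":0},
    {"tx":0,"ty":0,"tz":0,"rx":0,"ry":0,"rz":0},
  ],
  jaw=60,
)

```text
clock: 8.22
tcp_pos: [0.4789, -0.0046, 0.2164]
tool_rot: [-1.173, -2.913, -0.0]
contact_force: [0.1, -0.5, 0.4]
opening: 0.0512
```

Run:
```python
from h import *
np.set_printoptions(precision=4,suppress=True)
a=np.radians(137.5)
go(.574+.13*np.cos(a),-.0955+.13*np.sin(a),.055,47.5)
p=robot.grab_frame("scene");save(p,"s4")
a=p["frame"][180:310,325:475];cv2.imwrite("pics/c4.png",cv2.resize(a,None,fx=5,fy=4.5,interpolation=cv2.INTER_CUBIC)[...,::-1])
for th,z in(("nut_grip",.089),("wrench_grip",.049)):
    for d in robot.landmark_of(th,p): print(th,d,ray(p,d["xy"],z))
```

```text
t 8.225 tcp [ 0.4789 -0.0046  0.2164] yhead 46.1273993219303 tilt [-0.0006  0.0004 -1.    ] q6 -0.8390840942139929 F [ 0.1301 -0.5303  0.4459] M [-0.0135  0.0169  0.0931] op 0.05124787595698354
shift cm [-0.1729 -0.275  16.1419] rz -1.3726006780697162
nut_grip {'xy': [186.8, 223.6], 'conf': 0.79} [ 0.4652 -0.4536  0.089 ]
nut_grip {'xy': [377.7, 251.4], 'conf': 0.55} [ 0.5724 -0.0979  0.089 ]
wrench_grip {'xy': [411.7, 216.2], 'conf': 0.76} [ 0.4706 -0.0073  0.049 ]
wrench_grip {'xy': [234.2, 199.2], 'conf': 0.57} [ 0.3839 -0.3643  0.049 ]
```

View pics/c4.png

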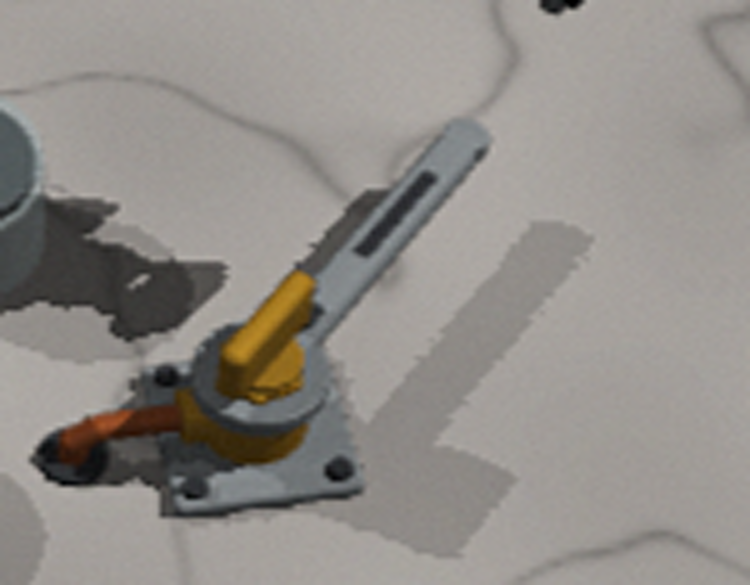

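The wing lies in line with the handle (crop 270,320 → 430,180) and the wrench has not moved. Next is the handle.

Emit:
step_arm(
  moves=[
    {"tx":-0.17,"ty":-0.27,"tz":4,"rx":0,"ry":0,"rz":-1.4},
    {"tx":0,"ty":0,"tz":4,"rx":0,"ry":0,"rz":0},
    {"tx":0,"ty":0,"tz":4,"rx":0,"ry":0,"rz":0},
    {"tx":0,"ty":0,"tz":2.6,"rx":0,"ry":0,"rz":0},
    {"tx":0,"ty":0,"tz":1.5,"rx":0,"ry":0,"rz":0},
    {"tx":0,"ty":0,"tz":0,"rx":0,"ry":0,"rz":0},
  ],
)

```text
clock: 9.12
tcp_pos: [0.4799, -0.0096, 0.054]
tool_rot: [-1.142, -2.924, 0.001]
contact_force: [0.0, -0.5, 0.0]
opening: 0.0511
```

Emit:
step_arm(
  moves=[
    {"tx":0,"ty":0,"tz":0,"rx":0,"ry":0,"rz":0},
    {"tx":0,"ty":0,"tz":0,"rx":0,"ry":0,"rz":0},
    {"tx":0,"ty":0,"tz":0,"rx":0,"ry":0,"rz":0},
    {"tx":0,"ty":0,"tz":0,"rx":0,"ry":0,"rz":0},
    {"tx":0,"ty":0,"tz":0,"rx":0,"ry":0,"rz":0},
  ],
  jaw=0,
  grip_force=50,
)

```text
clock: 9.75
tcp_pos: [0.4803, -0.0093, 0.0561]
tool_rot: [1.14, 2.925, 0.0]
contact_force: [-0.6, -3.6, 6.8]
opening: 0.019
```

Run:
```python
from h import *
np.set_printoptions(precision=4,suppress=True)
a=np.radians(137.5)
go(.574+.13*np.cos(a),-.0955+.13*np.sin(a),.055,47.5)
t=np.radians(10);print(13*np.array([1-np.cos(t),np.sin(t)]))
```

```text
t 9.75 tcp [ 0.4803 -0.0093  0.0561] yhead 47.40863776097983 tilt [ 0.0018 -0.0007 -1.    ] q6 -0.8697478128091898 F [-0.6286 -3.5887  6.8433] M [-0.7904  0.2403 -0.2312] op 0.019041408535463836
shift cm [ 0.2719 -0.0231  0.1134] rz -0.09136223902015672
[0.1975 2.2574]
```

Emit:
step_arm(
  moves=[
    {"tx":-0.05,"ty":1.11,"tz":0,"rx":0,"ry":0,"rz":5},
    {"tx":-0.19,"ty":2.21,"tz":0,"rx":0,"ry":0,"rz":10},
    {"tx":-0.19,"ty":2.21,"tz":0,"rx":0,"ry":0,"rz":10},
    {"tx":-0.19,"ty":2.21,"tz":0,"rx":0,"ry":0,"rz":10},
    {"tx":-0.05,"ty":1.11,"tz":0,"rx":0,"ry":0,"rz":5},
    {"tx":0,"ty":0,"tz":0,"rx":0,"ry":0,"rz":0},
  ],
)

```text
clock: 10.5
tcp_pos: [0.5586, 0.0302, 0.0562]
tool_rot: [2.071, 2.358, 0.001]
contact_force: [2.1, -6.5, 4.4]
opening: 0.0192
```

```bash
cat >> h.py <<'E'
def arc():
    s=robot.sense();v=s["tcp_pos"][:2]-np.array([.574,-.0955])
    print("r",np.linalg.norm(v),"pos angle",np.degrees(np.arctan2(v[1],v[0])))
E
python3 - <<'E'
from h import *
np.set_printoptions(precision=4,suppress=True)
a=np.radians(47.5)
go(.574+.1273*np.cos(a),-.0955+.1273*np.sin(a),.055,-42.5);arc()
E
```

```text
t 10.5 tcp [0.5586 0.0302 0.0562] yhead 7.406997362853098 tilt [ 0.0031 -0.0017 -1.    ] q6 -0.09299995562469446 F [ 2.0938 -6.4923  4.3538] M [-1.0605 -0.0944 -0.3541] op 0.019181728831671775
shift cm [-4.4681  9.6432  0.1551] rz 49.906997362853105
r 0.1266727726141756 pos angle 96.97791523342576
```

Emit:
step_arm(
  moves=[
    {"tx":-0.05,"ty":1.11,"tz":0,"rx":0,"ry":0,"rz":5},
    {"tx":-0.19,"ty":2.21,"tz":0,"rx":0,"ry":0,"rz":10},
    {"tx":-0.19,"ty":2.21,"tz":0,"rx":0,"ry":0,"rz":10},
    {"tx":-0.19,"ty":2.21,"tz":0,"rx":0,"ry":0,"rz":10},
    {"tx":-0.05,"ty":1.11,"tz":0,"rx":0,"ry":0,"rz":5},
    {"tx":-0.05,"ty":1.11,"tz":0,"rx":0,"ry":0,"rz":5},
    {"tx":0,"ty":0,"tz":0,"rx":0,"ry":0,"rz":0},
  ],
)

```text
clock: 11.38
tcp_pos: [0.6518, 0.0043, 0.0562]
tool_rot: [2.816, 1.387, 0.0]
contact_force: [-1.1, -7.2, 5.2]
opening: 0.0188
```

Run:
```python
from h import *
np.set_printoptions(precision=4,suppress=True)
a=np.radians(47.5)
go(.574+.1273*np.cos(a),-.0955+.1273*np.sin(a),.055,-42.5);arc()
```

```text
t 11.375 tcp [0.6518 0.0043 0.0562] yhead -37.551420132850296 tilt [ 0.0014 -0.0023 -1.    ] q6 0.647215788938796 F [-1.1088 -7.1781  5.2303] M [-0.9349  0.1905  0.0866] op 0.018801846677513175
shift cm [0.0264 1.0163 0.1224] rz 4.948579867149704
r 0.12656569427081144 pos angle 52.0795430720944
```

Emit:
step_arm(
  moves=[
    {"tx":-0.02,"ty":0.6,"tz":0,"rx":0,"ry":0,"rz":2.7},
    {"tx":-0.02,"ty":0.44,"tz":0,"rx":0,"ry":0,"rz":2},
    {"tx":0,"ty":0,"tz":0,"rx":0,"ry":0,"rz":0},
    {"tx":0,"ty":0,"tz":0,"rx":0,"ry":0,"rz":0},
  ],
)

```text
clock: 11.88
tcp_pos: [0.659, -0.0017, 0.0562]
tool_rot: [2.87, 1.273, -0.0]
contact_force: [-1.1, -4.2, 5.4]
opening: 0.0191
```

Run:
```python
from h import *
np.set_printoptions(precision=4,suppress=True)
go(.65,0,.2,-42.5);arc()
```

```text
t 11.875 tcp [ 0.659  -0.0017  0.0562] yhead -42.161530626770116 tilt [ 0.0006 -0.0017 -1.    ] q6 0.7178465832999945 F [-1.1104 -4.2048  5.4315] M [-0.5937  0.3443  0.387 ] op 0.019051149125514505
shift cm [ -0.489   -0.759  -14.3841] rz 0.33846937322988424
r 0.12656866988324544 pos angle 47.81541222988888
```

It has turned about 89.6° by both heading and position. Now I release, lift and back away.

Emit:
step_arm(
  moves=[
    {"tx":0,"ty":0,"tz":0,"rx":0,"ry":0,"rz":0},
    {"tx":0,"ty":0,"tz":0,"rx":0,"ry":0,"rz":0},
    {"tx":0,"ty":0,"tz":0,"rx":0,"ry":0,"rz":0},
    {"tx":0,"ty":0,"tz":-3,"rx":0,"ry":0,"rz":0},
    {"tx":0,"ty":0,"tz":-6,"rx":0,"ry":0,"rz":0},
    {"tx":0,"ty":0,"tz":-6,"rx":0,"ry":0,"rz":0},
    {"tx":0,"ty":-5,"tz":-2,"rx":0,"ry":0,"rz":0},
    {"tx":0,"ty":-6,"tz":0,"rx":0,"ry":0,"rz":0},
    {"tx":0,"ty":-6,"tz":0,"rx":0,"ry":0,"rz":0},
    {"tx":2,"ty":-5,"tz":0,"rx":0,"ry":0,"rz":0},
    {"tx":0,"ty":0,"tz":0,"rx":0,"ry":0,"rz":0},
  ],
  jaw=60,
)

```text
clock: 13.25
tcp_pos: [0.5079, 0.1646, 0.2256]
tool_rot: [-2.869, -1.277, -0.0]
contact_force: [0.6, -0.4, 0.1]
opening: 0.051
```

Run:
```python
from h import *
np.set_printoptions(precision=4,suppress=True)
go(.65,0,.2,-42.5)
p=robot.grab_frame("top")
a=p["frame"][130:270,165:305];cv2.imwrite("pics/c5.png",cv2.resize(a,None,fx=4,fy=4,interpolation=cv2.INTER_CUBIC)[...,::-1])
for n in("top","scene"):
    p=robot.grab_frame(n)
    for d in robot.landmark_of("wrench_grip",p):
        X=ray(p,d["xy"],.049);print(n,d,X,np.degrees(np.arctan2(X[1]+.0955,X[0]-.574)))
```

```text
t 13.25 tcp [0.5079 0.1646 0.2256] yhead -42.02534892245506 tilt [-0.0001  0.001  -1.    ] q6 1.024324579769688 F [ 0.5737 -0.3572  0.0757] M [ 0.0069 -0.0594  0.0095] op 0.051026945298772525
shift cm [-2.7118 21.5761  2.5426] rz 0.47465107754493374
top {'xy': [397.1, 331.0], 'conf': 0.94} [ 0.383  -0.3559  0.049 ] -126.26730309076184
top {'xy': [200.7, 166.8], 'conf': 0.58} [ 0.6624 -0.0026  0.049 ] 46.4225035550633
scene {'xy': [232.6, 198.9], 'conf': 0.85} [ 0.3827 -0.3675  0.049 ] -125.11543081738147
scene {'xy': [438.7, 299.3], 'conf': 0.74} [0.6652 0.004  0.049 ] 47.488921085451246
```

View pics/c5.png

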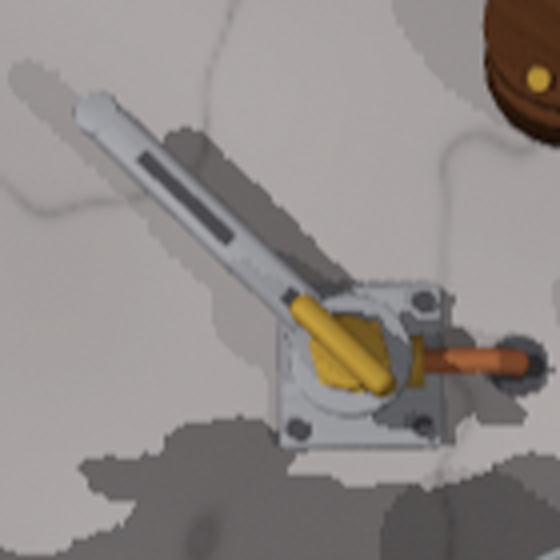

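The handle, with its end at crop (97,110), now points left and away at about 47°. The wing is in line with it and the gripper is clear, so I hand in.

```bash
python3 -c "
from workcell import robot
print(robot.hand_in())"
```

```text
the job is handed in; nothing more can be done
None
```

The job is done and was handed in at about 13.4 s on the robot's clock, against the 46 s limit.

- **Nut:** I turned it clockwise by its wing about 67°. At the stop the torque rose from 0 to 0.32 and then 0.58 N m, below the wrench's 0.7 N m. A picture taken after I let go showed the wing in line with the handle and no visible movement of the wrench.
- **Wrench:** I gripped the handle and swung it clockwise from 137.4° to 47.8°. That is 89.6° by both tool heading and arc position. I then let go, lifted and backed away.
- **Last checks:** The top and scene cameras put the handle at 46.4° and 47.5°. They differ from each other and from the arm's own reading by a degree or so, within detection error. The final picture showed the wing still in line with the handle, and the force reading was about zero with the gripper clear.
- **Failed call:** The first two move calls were refused because I left out zero values. Nothing had moved.

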